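# Hang the parts basket on the spring balancer arm

### The job

Pick up the green parts basket by the black grip on its bail and hang it on the fork of the yellow spring balancer arm, so that the bail bar lies in both V cradles with the grip midway between them. Let it down slowly, riding down with the arm as it sinks, and let go only when the arm has come to rest carrying the basket's whole weight, so that the arm neither drops nor springs up; the two spinner bodies stay in the basket. Leave the cup, the marker and the pink spinner body where they are.

Things in the scene. Friction and masses are not known exactly. Their poses are not given: they have to be found in the camera images.
- basket: Loose green open-topped basket, 85 (x) x 120 (y) x 42 mm high, with a rigid bail: 6 mm uprights at y = +-60 mm and a level 8 mm round bar between them along y, its axis 120 mm above the origin, open space below the bar. Origin: centre of the underside, z up. Mass with contents unknown, 0.2 to 0.75 kg. Symmetric by half a turn; may hang either way round.
- grip (a point): Middle of the bail bar: centre of the black grip block on it, 16 mm along the basket's x, 30 mm along y (the bar), 18 mm high. Take it from above across its 16 mm; between the cradle's tines there is room for the fingers.
- body_purple: Loose purple three-ring spinner body, 45x49x6 mm, lying in the basket. Origin: centre of its underside.
- body_lime: Loose lime-green three-ring spinner body, 45x49x6 mm, lying in the basket. Origin: centre of its underside.
- balancer: Fixed stand of the spring balancer: 110x110x10 mm base plate, post, blue clevis, top 238 mm above the table. Origin: centre of the underside. The yellow swing arm reaches from the clevis towards the stand's own -x and ends in a fork that is open towards -x.
- hinge (a point): Centre of the swing arm's hinge, 215 mm above the table; the axis is level, along the stand's y. A basket cannot pass down through the fork: bring it in level from beyond the tine tips (from the stand's -x side), tines between bar and basket, bar above the lips, then down.
- cradle (a point): Where the middle of the seated bail bar belongs on the fork; moves with the arm, 200 mm from the hinge axis. Bar along the stand's y. V notches (45 degree walls, lips 12 mm above this point, mouth 34 mm) on two 8 mm tines at y = +-34 mm, 60 mm free between; the bail's uprights go outside. Tines end 21 mm beyond this point, reach 15 mm below it; cross-bar 88 mm towards the hinge.
- swing (a joint): Swing arm angle: 0 at the upper stop, growing as it sinks, lower stop 0.56. The cradle is 200*cos(0.24-angle) mm out from the hinge axis and 200*sin(0.24-angle) mm above it. Empty, it is sprung against the upper stop; after a preload under 2 N it sinks with roughly 90 N/m at the cradle, lightly damped. Any basket weight balances before the lower stop, clear of the table.
- cup: Loose steel measuring cup, 54 mm across, 70 mm high, upright. Origin: centre of the underside.
- marker: Loose marker pen, 16x122x16 mm, lying along its own y. Origin: centre of the underside.
- body_pink: Loose pink three-ring spinner body, 45x49x6 mm, on the table. Origin: centre of its underside.

How it is judged (in metres and radians):
On the way, in this order (a step that is already met when the one before it is completed fails the run):
1. the basket is lifted off the table in the gripper (height (world z) of basket above 0.04 m and contact force between the fingers and basket above 1 N and contact force between basket and balancer below 0.05 N), for 0.2 s.
2. still held, the basket bears on the sunken arm and both are at rest (contact force between the fingers and basket above 0.5 N and contact force between basket and balancer above 1.4 N and value of joint swing above 0.02 rad and velocity of joint swing between -0.06 and 0.06 rad/s and distance between grip and cradle below 0.01 m), for 0.2 s.
At the end, for the whole second after the job is handed in: The basket hangs free on the arm: its bail bar seated in both cradles (grip within 10 mm of the cradle point, bar within 0.07 rad of the stand's y), upright within 0.2 rad, clear of the table, slower than 0.05 m/s, both spinner bodies still in it, the fingers touching nothing (distance between grip and cradle below 0.01 m and angle between the y axis of basket and the y axis of balancer, either way round below 0.07 rad and angle between basket's own z axis and vertical below 0.2 rad and contact force between basket and balancer above 1.4 N and contact force between the fingers and anything else below 0.05 N and height (world z) of basket above 0.01 m and linear speed of basket below 0.05 m/s and distance between each of body_purple, body_lime and basket below 0.06 m).
It fails at once if the swing arm drops or springs up, or is driven, faster than 0.35 rad/s (70 mm/s at the cradle) (velocity of joint swing above 0.35 rad/s or velocity of joint swing below -0.35 rad/s).
It fails at once if the basket is pressed or knocked against the balancer with more than 18 N (contact force between basket and balancer above 18 N).
It fails at once if the cup is moved by more than 20 mm (distance of cup from where it was at the start of the episode above 0.02 m).
It fails at once if the marker is moved by more than 20 mm (distance of marker from where it was at the start of the episode above 0.02 m).
It fails at once if the pink spinner body is moved by more than 20 mm (distance of body_pink from where it was at the start of the episode above 0.02 m).
It also fails if it takes over 72 s, if anything falls off the work surface, if the arm or the gripper's body presses on something with over 40 N, if the wrist force passes 120 N, or if a joint passes its speed limit or range.

### The arm

A 6-joint arm with a two-finger parallel gripper is mounted at the origin on a cart in front of the work surface, level with it; the furniture and walls round the work are solid. World frame = base frame: x ahead of the robot, y to its left, z up, the work surface at z = 0. Lengths are in m, angles in degrees, forces in N, time in s.
With the tool pointing down it reaches from about 0.25 to 0.725 m from the base axis. Payload 9.7 kg.
Tool frame: the origin (TCP) lies between the finger pads; the fingertips stand 25 mm ahead of it and the grasp point (between the pads) lies 6 mm ahead of it; z points along the fingers, y is the line along which they close (so a half turn about z gives the same grasp; the last joint's range is limited). The gripper opens to 85 mm and grips with 20 to 120 N. Pads are 22 mm wide; open, the fingers measure 114 mm over their backs; the gripper's body (76 mm by 85 mm) begins 54 mm behind the grasp point. The pads swing forward as they close: fully open they stand 13 mm farther back than shut.
Start: joints at [72.88, 4.979, 10.078, 95.1, 0, 90], TCP at [0.162, 0.526, 0.256] pointing down, gripper open.
Joint ranges: [-179.16, 179.16], [-48.56, 103.87], [-65.8, 70.77], [-126.05, 130.52], [-82.76, 87.17], [-180, 180]. Speed limits (degrees/s): [127.2, 127.2, 147.25, 180, 180, 180].

### API

Orientations are given as [roll, pitch, yaw] about the fixed x, y, z axes, in that order (R = Rz(yaw) Ry(pitch) Rx(roll)).
In Python, from workcell import bot gives the robot as it stands.
- The arm moves only by the shell command python3 drive.py [FORCE], which reads ROWS from standard input. ROWS is a JSON list of rows, 1 to 5 of them, each an object with the fields pos (a list: dx, dy, dz in m), twist (a turn about the tool's z in degrees), aperture (the finger opening in m); a field left out counts as zero (the opening has to be given); each row is the pose to reach, as a shift and turn from the pose commanded when the command began, along the tool's axes at that moment; what a row does not reach only later rows make up. A row lasts 1/12 s, in which the tool goes at most 0.0417 m and 7.16 degrees, less where a joint would pass 70% of its speed; a pose out of reach is approached as far as the arm can. The fingers move at their own pace and stop on an object; FORCE is the grip in N (left out, the last holds). Time passes only in rows, so rows that do not move let the fingers close. It prints the time, the measured TCP pose, the force, the opening and the grip force at its end. Input that does not fit is refused with a message, and nothing moves.
- bot.get_obs(): the state, without advancing time (a new reading comes with each control period).
- bot.camera(name): name is "scene" or "top"; returns the picture (384x512x3 uint8, blue, green, red); there is no depth.
- bot.camera_info(name): a dict with "mtx" (3x3 intrinsics, pixels), "k1" (the pictures are not rectified: a ray, as slopes to the right and down, at radius r is drawn at 1 + k1 r^2 times it, then the intrinsics apply), "extrinsics" (4x4, takes a point from camera to world coordinates). Camera axes: x right, y down, z forward; pixel columns grow to the right and rows downward; lengths in m; the calibration is good to about 2 mm. A picture is of the moment at which its call begins. camera_info takes no time and is no camera call.
- bot.job_done(): hands the job in; it is judged then, once.
The state is a dict: "time": time; "q": joint angles; "qd": joint speeds; "joint_efforts": joint torques, N m; "ee_pos": TCP position; "tcp_rot": TCP orientation; "wrist_force": force on the tool from outside, world axes, zero at the start; "torque": the same for the moment, N m; "opening": finger opening in m; "grasp_force": force on a finger pad.
Only numpy, scipy, OpenCV 4.12 (cv2) and the standard library are available. Lean on these libraries where they do the work, as an engineer would, in place of code of your own. Each camera call takes 0.05 s, during which the arm holds its last target. There are 200 camera calls.

## Working session

There is one attempt and no reset: what is moved stays moved. The work goes in short steps, Python scripts to look and compute and a shell command to move; the robot and the scene stay as the last step left them, time stands still between calls to the robot, and variables do not carry over. Pictures are saved under pics/ and viewed, at most 13 in all, crops included, and the job is handed in when it is done.

```bash
ls; mkdir -p pics
python3 - <<'E'
from workcell import bot
import cv2,numpy as np
for n in("scene","top"):
    cv2.imwrite(f"pics/{n}0.png",bot.camera(n)); i=bot.camera_info(n); print(n,np.array(i["mtx"]).round(1).tolist(),i["k1"],np.array(i["extrinsics"]).round(3).tolist())
o=bot.get_obs();print({k:np.round(v,3).tolist() for k,v in o.items()})
a=cv2.imread("pics/scene0.png");b=cv2.imread("pics/top0.png")
E
```

```text
drive.py
pics
workcell.py
scene [[420.7, 0.0, 250.3], [0.0, 420.7, 195.4], [0.0, 0.0, 1.0]] 0.03721809816453488 [[0.614, -0.388, 0.687, -0.206], [-0.789, -0.288, 0.542, -0.611], [-0.013, -0.876, -0.483, 0.679], [0.0, 0.0, 0.0, 1.0]]
top [[386.4, 0.0, 252.0], [0.0, 386.4, 191.9], [0.0, 0.0, 1.0]] -0.0754651898131316 [[-0.013, -0.995, 0.102, 0.418], [-1.0, 0.012, -0.016, -0.02], [0.014, -0.102, -0.995, 1.275], [0.0, 0.0, 0.0, 1.0]]
{'time': 0.1, 'q': [72.879, 5.007, 10.04, 95.099, -0.001, 90.0], 'qd': [-0.071, -0.183, 0.144, 0.017, -0.003, -0.077], 'joint_efforts': [-0.001, -52.156, 46.565, 0.016, -0.0, 0.0], 'ee_pos': [0.162, 0.525, 0.256], 'tcp_rot': [-179.934, 0.001, 162.88], 'wrist_force': [0.222, -0.055, -1.048], 'torque': [-0.021, 0.008, 0.029], 'grasp_force': 0.0, 'opening': 0.085}
```

View pics/scene0.png

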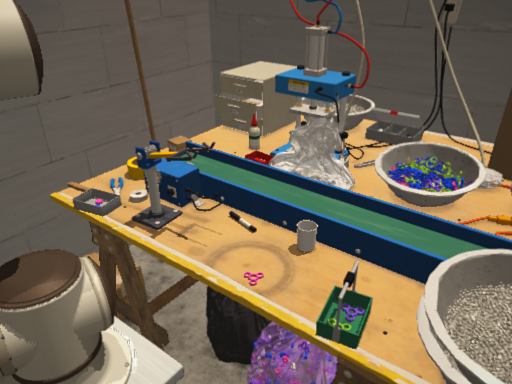

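View pics/top0.png

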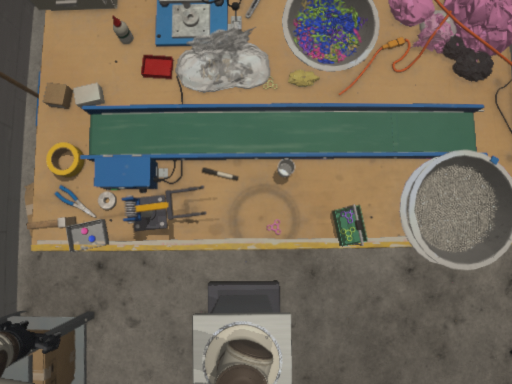

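The scene picture shows the basket at about (345,315), the balancer at (155,190), the cup at (307,235), the marker at (242,222) and the pink body at (254,278). In the top view the basket is at (350,226), the stand at (155,215), and the fork points right with its tips near (205,200). I'll enlarge these next.

Run:
```python
import cv2,numpy as np
a=cv2.imread("pics/scene0.png");b=cv2.imread("pics/top0.png")
f=lambda im,x,y:cv2.resize(im[y:y+75,x:x+100],(400,300),interpolation=cv2.INTER_CUBIC)
cv2.imwrite("pics/m0.png",np.vstack([np.hstack([f(a,125,130),f(a,295,255)]),np.hstack([f(b,118,170),f(b,300,188)])]))
```

```text
(no output)
```

View pics/m0.png

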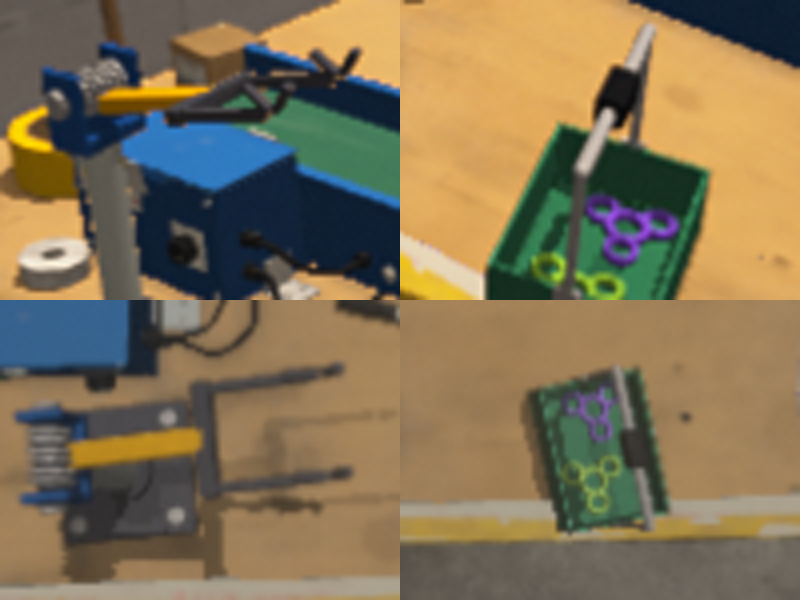

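The crop shows these pixels:

| Feature | Top view | Scene view |
|---|---|---|
| Grip | (358.7,224.7) | (348.7,278.7) |
| Bar ends | (354.2,205.5), (362,244.2) | (357,262.5), (339.5,297.5) |
| Tine tips | (202.2,187.2), (204.5,213.2) | far tip (213.7,143) |
| Hinge | (130.5,207.5) | – |

I'll refine these with masks and triangulate.

```bash
cat > h.py <<'E'
from workcell import bot
import cv2,numpy as np
from scipy.optimize import brentq
I={n:bot.camera_info(n) for n in("scene","top")}
def ray(n,p):
    i=I[n];K=np.array(i["mtx"]);E=np.array(i["extrinsics"])
    d=np.array([(p[0]-K[0,2])/K[0,0],(p[1]-K[1,2])/K[1,1]]);R=np.hypot(*d)
    r=brentq(lambda r:r*(1+i["k1"]*r*r)-R,0,2);s=d*(r/R if R else 1)
    v=E[:3,:3]@[s[0],s[1],1];return E[:3,3],v/np.linalg.norm(v)
def onz(n,p,z):
    o,v=ray(n,p);return o+v*(z-o[2])/v[2]
def tri(ps,pt):
    (a,u),(b,v)=ray("scene",ps),ray("top",pt)
    s=np.linalg.lstsq(np.c_[u,-v],b-a,rcond=None)[0];x,y=a+u*s[0],b+v*s[1]
    return (x+y)/2,np.linalg.norm(x-y)
def proj(n,P):
    i=I[n];K=np.array(i["mtx"]);E=np.array(i["extrinsics"]);c=E[:3,:3].T@(np.array(P)-E[:3,3]);s=c[:2]/c[2]
    s=s*(1+i["k1"]*(s@s));return K[:2,:2]@s+K[:2,2]
def cen(im,mask,box):
    x,y,w,h=box;m=mask[y:y+h,x:x+w];n,l,st,c=cv2.connectedComponentsWithStats(m.astype(np.uint8))
    k=1+np.argmax(st[1:,4]);return c[k]+[x,y],st[k,4]
E
python3 - <<'E'
from h import *
a=cv2.imread("pics/scene0.png");b=cv2.imread("pics/top0.png")
gs,ns=cen(a,a.max(2)<50,(338,262,22,34));gt,nt=cen(b,b.max(2)<62,(350,214,18,22));print("grip px",gs,ns,gt,nt)
print("grip",tri(gs,gt),tri((348.7,278.7),(358.7,224.7)))
print("bar",tri((357,262.5),(354.2,205.5)),tri((339.5,297.5),(362,244.2)))
# base plate corners & yellow arm & hinge
print("tips", [onz("top",p,.27).round(4) for p in((202.2,187.2),(204.5,213.2))],"far tri",tri((213.7,143),(202.2,187.2)))
print("xbar",[onz("top",p,.24).round(4) for p in((168.7,191.2),(170.5,218))])
print("hinge",onz("top",(130.5,207.5),.22),"hinge ends scene",tri((140,154.5),(130,215)))
for z,ps in((.01,((118+64/4,170+(543-300)/4),(118+198/4,170+(533-300)/4),(118+188/4,170+(400-300)/4))),):
    print("plate",[onz("top",p,z).round(4) for p in ps])
E
```

```text
grip px [349.68888889 278.26666667] 90 [359.57446809 224.45744681] 94
grip (array([ 0.43325419, -0.35848463,  0.12393382]), np.float64(0.002369302580630261)) (array([ 0.43272398, -0.35652835,  0.12213632]), np.float64(0.0018961369895555082))
bar (array([ 0.49115968, -0.34597813,  0.12126396]), np.float64(0.0002810923860604245)) (array([ 0.37463651, -0.36565028,  0.11992529]), np.float64(0.0005498639628406399))
tips [array([0.5348, 0.0942, 0.27  ]), array([0.4668, 0.0883, 0.27  ])] far tri (array([0.53518437, 0.09286212, 0.27393117]), np.float64(0.00241425746643794))
xbar [array([0.5286, 0.188 , 0.24  ]), array([0.4564, 0.1826, 0.24  ])]
hinge [0.48702789 0.29695392 0.22      ] hinge ends scene (array([0.46375597, 0.30295102, 0.21274035]), np.float64(0.008144512850451296))
plate [array([0.4246, 0.3474, 0.01  ]), array([0.4317, 0.2373, 0.01  ]), array([0.5408, 0.2463, 0.01  ])]
```

Grip measured at (0.433,-0.3575,0.121), against 0.120 expected. Bar length is 0.118 and bar yaw 9.6°. The stand's yaw is about 4.4° and the cradle is near (0.499,0.110). I'll test the turn direction and start travelling.

```bash
cat > to.py <<'E'
import sys,numpy as np
from workcell import bot
from scipy.spatial.transform import Rotation as R
x,y,z,w=map(float,sys.argv[1:5]);o=bot.get_obs();r=R.from_euler('xyz',o["tcp_rot"],degrees=True)
print("d tool",r.inv().apply(np.array([x,y,z])-o["ee_pos"]).round(4),"turn",round(-((w-o["tcp_rot"][2]+180)%360-180),1),"q6",round(o["q"][5],1),"q1",round(o["q"][0],1),"pos",np.round(o["ee_pos"],4),"rot",np.round(o["tcp_rot"],1),"F",np.round(o["wrist_force"],2),"grip",round(o["grasp_force"],1),"t",o["time"])
E
echo '[{"twist": -7,"aperture": 0.085}]' | python3 drive.py; python3 to.py .433 -.3575 .22 9.6; python3 to.py .433 -.3575 .22 -170.4
```

```text
time: 0.18
ee_pos: [0.1619, 0.5255, 0.2558]
tcp_rot: [-179.9, -0.0, 169.8]
wrist_force: [-0.0, 0.3, -0.6]
opening: 0.0855
grasp_force: 0.0
d tool [-0.4237 -0.8207  0.0365] turn 160.2 q6 83.1 q1 72.9 pos [0.1619 0.5255 0.2558] rot [-179.9   -0.   169.8] F [-0.03  0.28 -0.57] grip 0.0 t 0.1833
d tool [-0.4237 -0.8207  0.0365] turn -19.8 q6 83.1 q1 72.9 pos [0.1619 0.5255 0.2558] rot [-179.9   -0.   169.8] F [-0.03  0.28 -0.57] grip 0.0 t 0.1833
```

```bash
echo '[{"pos": [-0.08,-0.165,0],"twist": -20,"aperture": 0.085},{"pos": [-0.08,-0.165,0],"twist": -20,"aperture": 0.085},{"pos": [-0.08,-0.165,0],"twist": -20,"aperture": 0.085},{"pos": [-0.08,-0.165,0],"twist": -20,"aperture": 0.085},{"pos": [-0.08,-0.165,0],"twist": -20,"aperture": 0.085}]' | python3 drive.py>/dev/null;  python3 to.py .433 -.3575 .22 -170.4
```

```text
d tool [-0.0975 -0.7305  0.0371] turn 0.3 q6 48.6 q1 58.5 pos [0.2119 0.3455 0.2564] rot [-180.     0.  -170.1] F [-1.03 -0.38  0.72] grip 0.0 t 0.6
```

```bash
echo '[{"pos": [-0.024,-0.18,0],"aperture": 0.085},{"pos": [-0.024,-0.18,0],"aperture": 0.085},{"pos": [-0.024,-0.18,0],"aperture": 0.085},{"pos": [-0.024,-0.18,0],"aperture": 0.085},{"pos": [-0.024,-0.18,0],"aperture": 0.085}]' | python3 drive.py>/dev/null;echo '[{"pos": [-0.024,-0.18,0],"aperture": 0.085},{"pos": [-0.024,-0.18,0],"aperture": 0.085},{"pos": [-0.024,-0.18,0],"aperture": 0.085},{"pos": [-0.024,-0.18,0],"aperture": 0.085},{"pos": [-0.024,-0.18,0],"aperture": 0.085}]' | python3 drive.py>/dev/null;echo '[{"pos": [-0.024,-0.18,0],"aperture": 0.085},{"pos": [-0.024,-0.18,0],"aperture": 0.085},{"pos": [-0.024,-0.18,0],"aperture": 0.085},{"pos": [-0.024,-0.18,0],"aperture": 0.085},{"pos": [-0.024,-0.18,0],"aperture": 0.085}]' | python3 drive.py>/dev/null;  python3 to.py .433 -.3575 .22 -170.4
```

```text
d tool [-0.0256 -0.1899  0.0353] turn 0.1 q6 -34.6 q1 -24.9 pos [ 0.3758 -0.1746  0.2553] rot [-1.800e+02 -1.000e-01 -1.703e+02] F [1.02 0.71 0.51] grip 0.0 t 1.85
```

```bash
echo '[{"pos": [-0.0256,-0.19,0],"aperture": 0.085},{"pos": [-0.0256,-0.19,0],"aperture": 0.085},{"pos": [-0.0256,-0.19,0],"aperture": 0.085},{"pos": [-0.0256,-0.19,0],"aperture": 0.085},{"pos": [-0.0256,-0.19,0],"aperture": 0.085}]' | python3 drive.py>/dev/null;python3 to.py .433 -.3575 .18 -170.4
python3 - <<'E'
from h import *
for n in("scene","top"): cv2.imwrite(f"pics/{n}1.png",bot.camera(n))
a=cv2.imread("pics/scene1.png")
cv2.imwrite("pics/m1.png",cv2.resize(a[190:350,270:430],(600,600),interpolation=cv2.INTER_CUBIC))
E
```

```text
d tool [ 0.0005 -0.0008  0.0749] turn 0.2 q6 -49.2 q1 -39.4 pos [ 0.4334 -0.3567  0.2549] rot [ 1.800e+02 -1.000e-01 -1.702e+02] F [0.78 0.76 0.32] grip 0.0 t 2.2667
```

View pics/m1.png

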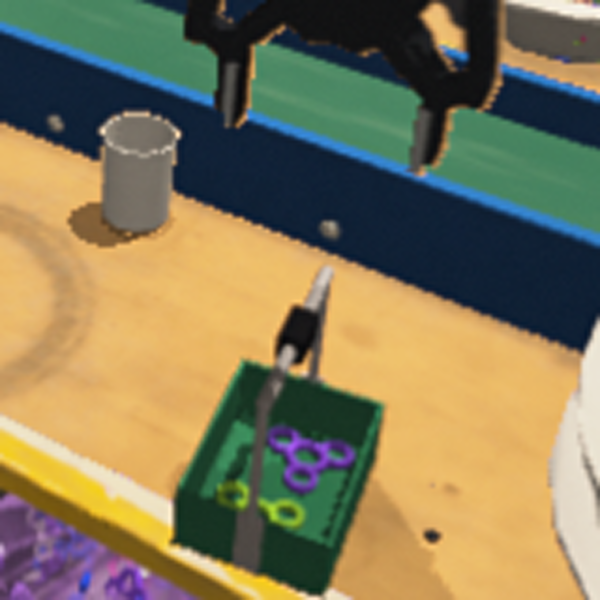

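The fingers straddle the bail across the bar, with the grip at crop (298,335) and the fingertips at (233,120) and (420,165). I'll descend and grip.

```bash
echo '[{"pos": [0,-0.001,0.035],"aperture": 0.085},{"pos": [0,-0.001,0.07],"aperture": 0.085},{"pos": [0,-0.001,0.1],"aperture": 0.085},{"pos": [0,-0.001,0.118],"aperture": 0.085},{"pos": [0,-0.001,0.128],"aperture": 0.085}]' | python3 drive.py;echo '[{"aperture": 0.085},{"aperture": 0},{"aperture": 0},{"aperture": 0},{"aperture": 0}]' | python3 drive.py 60;echo '[{"aperture": 0},{"aperture": 0},{"aperture": 0}]' | python3 drive.py;python3 to.py .433 -.3575 .3 -170.4
```

```text
time: 2.78
ee_pos: [0.4321, -0.3528, 0.1252]
tcp_rot: [179.8, -0.2, -170.1]
wrist_force: [0.8, 0.8, 0.2]
opening: 0.0853
grasp_force: 0.0
time: 3.2
ee_pos: [0.4338, -0.3546, 0.1297]
tcp_rot: [-179.9, 0.1, -170.1]
wrist_force: [0.0, -0.1, 0.3]
opening: 0.0383
grasp_force: 0.0
time: 3.45
ee_pos: [0.4335, -0.3547, 0.1291]
tcp_rot: [-179.9, 0.0, -170.1]
wrist_force: [-0.2, -1.2, 4.8]
opening: 0.0148
grasp_force: 60.1
d tool [ 0.0009 -0.0029 -0.1709] turn 0.3 q6 -49.1 q1 -39.3 pos [ 0.4335 -0.3547  0.1291] rot [-179.9    0.  -170.1] F [-0.18 -1.16  4.84] grip 60.1 t 3.45
```

The grip is secure at 60 N with a 14.8 mm opening. Lifting now.

```bash
echo '[{"pos": [0,0,-0.005],"aperture": 0},{"pos": [0,0,-0.015],"aperture": 0},{"pos": [0,0,-0.03],"aperture": 0},{"pos": [0,0,-0.045],"aperture": 0},{"pos": [0,0,-0.06],"aperture": 0}]' | python3 drive.py;echo '[{"pos": [0,0,-0.02],"aperture": 0},{"pos": [0,0,-0.04],"aperture": 0},{"pos": [0,0,-0.06],"aperture": 0},{"pos": [0,0,-0.08],"aperture": 0},{"pos": [0,0,-0.1],"aperture": 0}]' | python3 drive.py;echo '[{"pos": [0,0,-0.01],"aperture": 0},{"pos": [0,0,-0.02],"aperture": 0},{"pos": [0,0,-0.02],"aperture": 0},{"pos": [0,0,-0.02],"aperture": 0}]' | python3 drive.py >/dev/null;python3 to.py .506 .0 .315 -175.6;sleep 0
python3 - <<'E'
from h import *
for n in("scene","top"): cv2.imwrite(f"pics/{n}2.png",bot.camera(n))
a=cv2.imread("pics/scene2.png");b=cv2.imread("pics/top2.png")
cv2.imwrite("pics/m2.png",np.hstack([cv2.resize(a[180:330,260:410],(400,400)),cv2.resize(b[140:290,290:440],(400,400))]))
E
```

```text
time: 3.87
ee_pos: [0.4329, -0.354, 0.1888]
tcp_rot: [179.9, -0.1, -170.1]
wrist_force: [0.3, -0.8, -6.1]
opening: 0.0148
grasp_force: 58.7
time: 4.28
ee_pos: [0.4329, -0.3539, 0.2893]
tcp_rot: [179.9, -0.0, -170.1]
wrist_force: [-0.9, -0.8, -6.6]
opening: 0.0149
grasp_force: 58.7
d tool [-0.1324  0.3366 -0.0066] turn 5.5 q6 -49.2 q1 -39.3 pos [ 0.4333 -0.3543  0.3083] rot [ 180.    -0.  -170.1] F [-0.1   0.18 -6.9 ] grip 58.7 t 4.6167
```

View pics/m2.png

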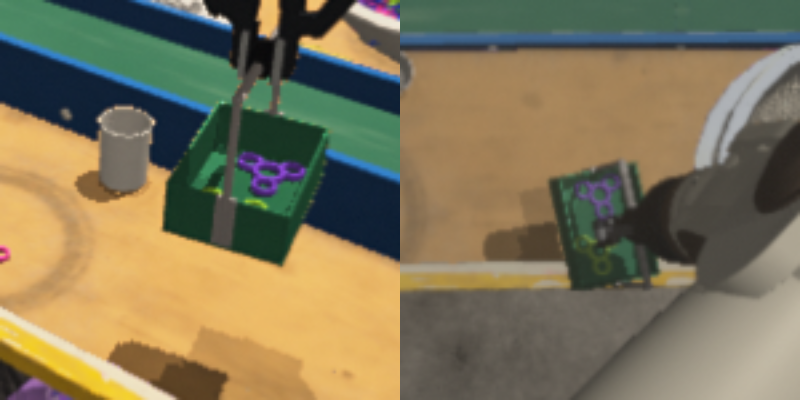

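The basket is lifted with both bodies inside; purple and lime are visible at crop (265,170) and (230,195). It weighs about 6.9 N. Next I'll move it to in front of the fork.

```bash
echo '[{"pos": [-0.004,0.01,-0.002],"aperture": 0},{"pos": [-0.012,0.03,-0.004],"aperture": 0},{"pos": [-0.022,0.055,-0.006],"aperture": 0},{"pos": [-0.033,0.083,-0.007],"aperture": 0},{"pos": [-0.044,0.111,-0.007],"aperture": 0}]' | python3 drive.py>/dev/null;echo '[{"pos": [-0.011,0.028,0],"aperture": 0},{"pos": [-0.022,0.056,0],"aperture": 0},{"pos": [-0.033,0.083,0],"aperture": 0},{"pos": [-0.044,0.111,0],"aperture": 0},{"pos": [-0.055,0.138,0],"aperture": 0}]' | python3 drive.py>/dev/null;echo '[{"pos": [-0.009,0.024,0],"aperture": 0},{"pos": [-0.018,0.046,0],"aperture": 0},{"pos": [-0.025,0.064,0],"aperture": 0},{"pos": [-0.03,0.078,0],"aperture": 0},{"pos": [-0.033,0.086,0],"aperture": 0}]' | python3 drive.py>/dev/null;echo '[{"twist": 1,"aperture": 0},{"twist": 2.5,"aperture": 0},{"twist": 4,"aperture": 0},{"twist": 5.2,"aperture": 0},{"twist": 5.5,"aperture": 0}]' | python3 drive.py>/dev/null;echo '[{"aperture": 0},{"aperture": 0},{"aperture": 0}]' | python3 drive.py>/dev/null;python3 to.py .501 .11 .315 -175.6;sleep 0
python3 - <<'E'
from h import *
for n in("scene","top"): cv2.imwrite(f"pics/{n}3.png",bot.camera(n))
a=cv2.imread("pics/scene3.png");b=cv2.imread("pics/top3.png")
cv2.imwrite("pics/m3.png",np.vstack([cv2.resize(a[110:220,150:310],(800,550))[:300],cv2.resize(b[165:225,140:300],(800,300),interpolation=cv2.INTER_CUBIC)]))
E
```

```text
d tool [-0.0038  0.1119  0.0003] turn -0.0 q6 -4.6 q1 -0.2 pos [ 0.5058 -0.0018  0.3153] rot [-180.     0.  -175.6] F [ 0.98  0.36 -6.82] grip 59.0 t 6.6333
```

View pics/m3.png

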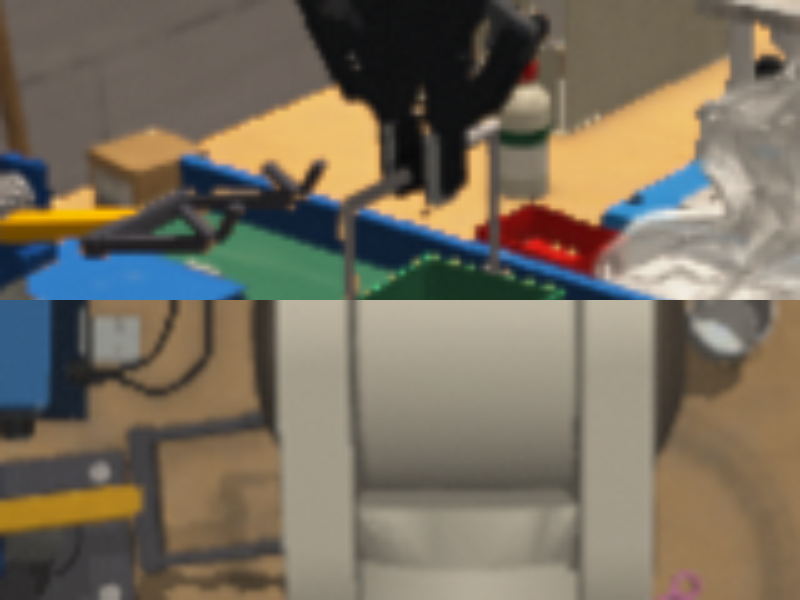

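The scene view shows the bar's near corner at (219,151) and far end at (249.4,135). The V notches are left of the basket, at about (193,157) near and (209,149) far. Top is blocked by the arm. I'll check the predicted projections against these.

Run:
```python
from h import *
u=np.array([np.cos(np.radians(4.4)),np.sin(np.radians(4.4)),0])
g=np.array([.5058,-.0018,.3063])
for s in(-.06,.06): print("bar",s,proj("scene",g+s*u).round(1))
for o,l in(((219,151),-.06),((249.4,135),.06)):
    # ray point at the bar end's x,y-line: intersect with plane perpendicular to u at end
    c,v=ray("scene",o);e=g+l*u;t=((e-c)@u)/(v@u);print("meas",(c+t*v-e).round(4))
out=np.array([u[1],-u[0],0]);a=.24
e1=np.cos(a)*out+[0,0,np.sin(a)];e2=-np.sin(a)*out+[0,0,np.cos(a)]
im=cv2.imread("pics/scene3.png");im0=cv2.imread("pics/scene0.png")
big=cv2.resize(im0[130:175,150:225],(750,450),interpolation=cv2.INTER_CUBIC)
H=np.array([.486,.301,.215])
for s in(-.034,.034):
    P=[H+s*u+p*e1+q*e2 for p,q in((.112,0),(.183,.012),(.2,-.005),(.217,.012),(.221,.012),(.221,-.015))]
    px=[proj("scene",p) for p in P];print(s,np.round(px,1).tolist(), "cradle",(P[2]).round(4))
    for q in px: cv2.circle(big,tuple(int(round(x)) for x in (q-[150,130]+.5)*10),4,(0,0,255),-1)
print("cradle",H+.2*e1, "top px tips",[proj("top",H+s*u+.221*e1+.0*e2).round(1) for s in(-.034,.034)])
cv2.imwrite("pics/m4.png",big)
```

```text
bar -0.06 [218.4 151.2]
bar 0.06 [247.8 135.1]
meas [ 0.0001 -0.0018  0.0009]
meas [ 0.0004 -0.0049  0.0012]
-0.034 [[167.1, 155.0], [185.4, 150.1], [192.1, 156.4], [195.3, 149.8], [196.5, 149.7], [199.3, 160.1]] cradle [0.4671 0.1035 0.2577]
0.034 [[184.4, 146.6], [202.6, 141.5], [209.0, 147.5], [212.3, 141.1], [213.5, 141.0], [216.0, 151.0]] cradle [0.5349 0.1087 0.2577]
cradle [0.50090402 0.10730496 0.26254053] top px tips [array([206.1, 212.5]), array([204.1, 186.7])]
```

View pics/m4.png

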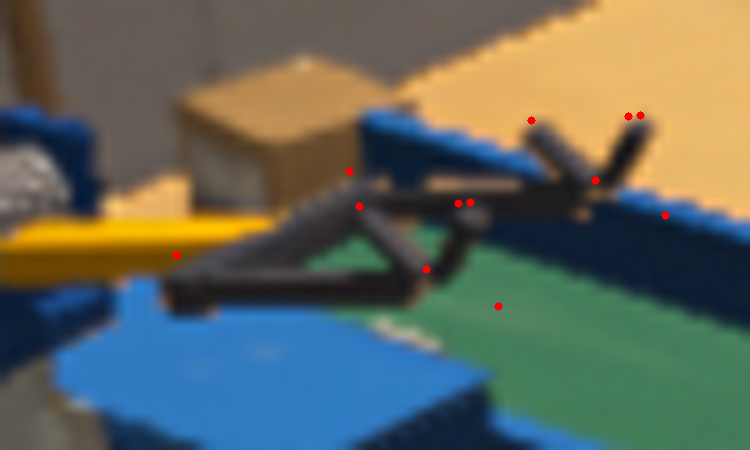

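The projected notch points lie on the real V's to within about 1 px (2 mm), and the bar matches the TCP. The cradle is taken as (0.500,0.107,0.262). I'll bring the basket in level.

```bash
echo '[{"pos": [-0.0005,0.006,0.005],"aperture": 0},{"pos": [-0.001,0.017,0.005],"aperture": 0},{"pos": [-0.001,0.03,0.005],"aperture": 0},{"pos": [-0.0013,0.043,0.005],"aperture": 0},{"pos": [-0.0015,0.055,0.005],"aperture": 0}]' | python3 drive.py>/dev/null;echo '[{"pos": [0,0.012,0],"aperture": 0},{"pos": [0,0.024,0],"aperture": 0},{"pos": [-0.001,0.036,0],"aperture": 0},{"pos": [-0.001,0.046,0],"aperture": 0},{"pos": [-0.001,0.054,0],"aperture": 0}]' | python3 drive.py>/dev/null;echo '[{"aperture": 0},{"aperture": 0},{"aperture": 0}]' | python3 drive.py; python3 to.py .500 .107 .285 -175.6
python3 - <<'E'
from h import *
for n in("scene","top"): cv2.imwrite(f"pics/{n}5.png",bot.camera(n))
a=cv2.imread("pics/scene5.png");b=cv2.imread("pics/top5.png")
cv2.imwrite("pics/m5.png",cv2.resize(a[110:200,140:260],(800,600),interpolation=cv2.INTER_CUBIC))
E
```

```text
time: 7.82
ee_pos: [0.5, 0.107, 0.3103]
tcp_rot: [-180.0, -0.0, -175.6]
wrist_force: [0.8, 0.0, -6.6]
opening: 0.0146
grasp_force: 59.0
d tool [-0.     -0.      0.0253] turn -0.0 q6 7.7 q1 12.1 pos [0.5    0.107  0.3103] rot [-180.    -0.  -175.6] F [ 0.81  0.01 -6.62] grip 59.0 t 7.8167
```

View pics/m5.png

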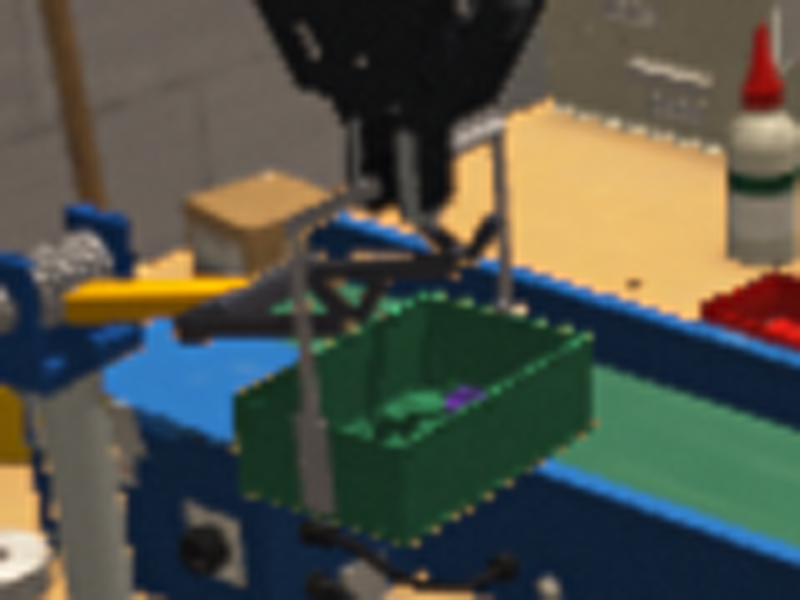

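The bar is above both V's with the uprights outside the tines. I'll lower it to just above contact, then go slowly.

```bash
echo '[{"pos": [0,0,0.004],"aperture": 0},{"pos": [0,0,0.012],"aperture": 0},{"pos": [0,0,0.02],"aperture": 0},{"pos": [0,0,0.025],"aperture": 0},{"pos": [0,0,0.028],"aperture": 0}]' | python3 drive.py|sed -n '2p;4p';echo '[{"pos": [0,0,0.002],"aperture": 0},{"pos": [0,0,0.004],"aperture": 0},{"pos": [0,0,0.006],"aperture": 0},{"pos": [0,0,0.008],"aperture": 0},{"pos": [0,0,0.01],"aperture": 0}]' | python3 drive.py|sed -n '2p;4p';echo '[{"pos": [0,0,0.002],"aperture": 0},{"pos": [0,0,0.004],"aperture": 0},{"pos": [0,-0.001,0.006],"aperture": 0},{"pos": [0,-0.001,0.008],"aperture": 0},{"pos": [0,-0.001,0.01],"aperture": 0}]' | python3 drive.py|sed -n '2p;4p'
python3 - <<'E'
from h import *
print({k:np.round(v,2).tolist() for k,v in bot.get_obs().items() if k in("wrist_force","torque","grasp_force")})
cv2.imwrite("pics/scene6.png",bot.camera("scene"));a=cv2.imread("pics/scene6.png")
cv2.imwrite("pics/m6.png",cv2.resize(a[110:200,140:260],(800,600),interpolation=cv2.INTER_CUBIC))
E
```

```text
ee_pos: [0.4996, 0.1071, 0.2808]
wrist_force: [-0.4, 0.2, -7.2]
ee_pos: [0.5, 0.1073, 0.2723]
wrist_force: [-0.3, 0.3, -6.8]
ee_pos: [0.5002, 0.1058, 0.2623]
wrist_force: [-0.0, -6.0, -2.9]
{'wrist_force': [-0.01, -6.03, -2.92], 'torque': [-1.21, -0.1, 0.16], 'grasp_force': 59.53}
```

View pics/m6.png

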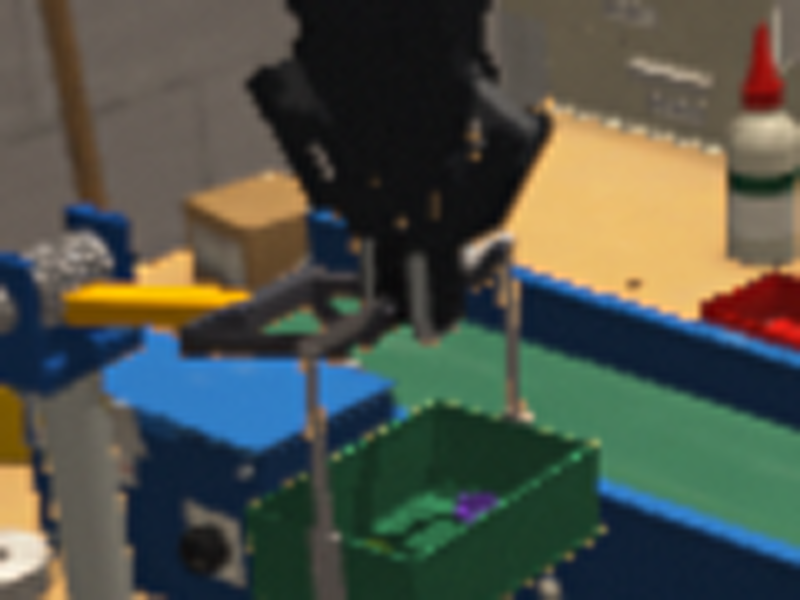

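The bar is seated but presses sideways on the hinge-side wall, with Fy = -6 N, so I'll ease off towards -y.

```bash
echo '[{"pos": [0,-0.001,0],"aperture": 0},{"pos": [0,-0.002,0],"aperture": 0},{"pos": [0,-0.003,0],"aperture": 0},{"pos": [0,-0.003,0],"aperture": 0}]' | python3 drive.py|sed -n '2p;4p'; echo '[{"pos": [0,-0.001,0],"aperture": 0},{"pos": [0,-0.002,0],"aperture": 0},{"pos": [0,-0.002,0],"aperture": 0},{"pos": [0,-0.002,0],"aperture": 0}]' | python3 drive.py|sed -n '2p;4p'
```

```text
ee_pos: [0.5002, 0.104, 0.2622]
wrist_force: [-0.0, 5.0, -5.2]
ee_pos: [0.5003, 0.1021, 0.2623]
wrist_force: [-0.9, 5.0, -5.5]
```

```bash
echo '[{"pos": [0,0.001,0],"aperture": 0},{"pos": [0,0.002,0],"aperture": 0},{"pos": [0,0.0025,0],"aperture": 0},{"pos": [0,0.0025,0],"aperture": 0}]' | python3 drive.py|sed -n '2p;4p'; echo '[{"pos": [0,0.0005,0],"aperture": 0},{"pos": [0,0.0005,0],"aperture": 0}]' | python3 drive.py|sed -n '2p;4p'
```

```text
ee_pos: [0.5003, 0.1039, 0.2623]
wrist_force: [0.2, 1.9, -5.1]
ee_pos: [0.5002, 0.1043, 0.2623]
wrist_force: [-0.3, 2.1, -4.7]
```

```bash
echo '[{"pos": [0,0,0.0015],"aperture": 0},{"pos": [0,-0.0003,0.0035],"aperture": 0},{"pos": [0,-0.0006,0.0055],"aperture": 0},{"pos": [0,-0.001,0.008],"aperture": 0},{"pos": [0,-0.0013,0.01],"aperture": 0}]' | python3 drive.py|sed -n '2p;4p'; echo '[{"pos": [0,0,0.002],"aperture": 0},{"pos": [0,-0.0003,0.004],"aperture": 0},{"pos": [0,-0.0005,0.006],"aperture": 0},{"pos": [0,-0.0008,0.008],"aperture": 0},{"pos": [0,-0.001,0.01],"aperture": 0}]' | python3 drive.py|sed -n '2p;4p'
```

```text
ee_pos: [0.5004, 0.1029, 0.252]
wrist_force: [1.1, 1.2, -3.9]
ee_pos: [0.5004, 0.102, 0.2422]
wrist_force: [0.8, 0.4, -3.0]
```

```bash
echo '[{"pos": [0,0,0.002],"aperture": 0},{"pos": [0,-0.0002,0.004],"aperture": 0},{"pos": [0,-0.0003,0.005],"aperture": 0},{"pos": [0,-0.0004,0.007],"aperture": 0},{"pos": [0,-0.0006,0.008],"aperture": 0}]' | python3 drive.py|sed -n '2p;4p'; echo '[{"aperture": 0},{"aperture": 0},{"aperture": 0}]' | python3 drive.py|sed -n '2p;4p'
```

```text
ee_pos: [0.5004, 0.1014, 0.2341]
wrist_force: [1.1, -0.6, -2.1]
ee_pos: [0.5004, 0.1014, 0.2344]
wrist_force: [0.5, -0.2, -1.8]
```

```bash
echo '[{"pos": [0,0,0.002],"aperture": 0},{"pos": [0,0,0.004],"aperture": 0},{"pos": [0,0,0.007],"aperture": 0},{"pos": [0,0,0.01],"aperture": 0},{"pos": [0,-0.0002,0.012],"aperture": 0}]' | python3 drive.py|sed -n '2p;4p'; for i in 1 2 3; do echo '[{"aperture": 0}]' | python3 drive.py|sed -n '2p;4p';done; echo '[{"pos": [0,0,0.001],"aperture": 0},{"pos": [0,0,0.002],"aperture": 0},{"pos": [0,0,0.003],"aperture": 0},{"pos": [0,0,0.004],"aperture": 0},{"pos": [0,0,0.004],"aperture": 0}]' | python3 drive.py|sed -n '2p;4p'; for i in 1 2 3 4; do echo '[{"aperture": 0}]' | python3 drive.py|sed -n '2p;4p';done
```

```text
ee_pos: [0.5004, 0.1012, 0.2218]
wrist_force: [0.8, -1.7, -1.2]
ee_pos: [0.5004, 0.1012, 0.2217]
wrist_force: [1.4, -1.2, -1.2]
ee_pos: [0.5004, 0.1012, 0.2222]
wrist_force: [-0.4, -1.9, -1.7]
ee_pos: [0.5004, 0.1012, 0.2224]
wrist_force: [-0.0, -1.7, -0.6]
ee_pos: [0.5004, 0.1013, 0.2181]
wrist_force: [-0.1, -0.8, -0.1]
ee_pos: [0.5004, 0.1013, 0.2182]
wrist_force: [0.3, -0.6, -0.8]
ee_pos: [0.5004, 0.1012, 0.2183]
wrist_force: [-0.0, -1.2, -0.0]
ee_pos: [0.5004, 0.1012, 0.2184]
wrist_force: [-0.4, -1.6, -0.1]
ee_pos: [0.5004, 0.1012, 0.2183]
wrist_force: [-0.8, -0.6, -1.9]
```

```bash
echo '[{"pos": [0,-0.0003,0.001],"aperture": 0},{"pos": [0,-0.0006,0.002],"aperture": 0},{"pos": [0,-0.0006,0.003],"aperture": 0},{"pos": [0,-0.0006,0.004],"aperture": 0},{"pos": [0,-0.0006,0.004],"aperture": 0}]' | python3 drive.py|sed -n '2p;4p'; for i in 1 2 3 4 5 6 7 8 9 10; do echo '[{"aperture": 0}]' | python3 drive.py|sed -n '4p';done
```

```text
ee_pos: [0.5004, 0.1011, 0.2141]
wrist_force: [-0.9, 5.9, -0.1]
wrist_force: [-0.5, 4.8, -0.2]
wrist_force: [-1.2, 5.2, -0.3]
wrist_force: [-1.5, 4.6, -1.2]
wrist_force: [-1.1, 4.6, -0.2]
wrist_force: [-1.4, 5.1, 0.2]
wrist_force: [-1.8, 5.1, -0.1]
wrist_force: [-0.9, 5.1, -0.3]
wrist_force: [-0.8, 4.5, 0.5]
wrist_force: [-1.5, 4.8, 0.3]
wrist_force: [-1.3, 5.3, 0.3]
```

```bash
echo '[{"pos": [0,0.0002,0],"aperture": 0},{"pos": [0,0.0005,0],"aperture": 0},{"pos": [0,0.0005,0],"aperture": 0}]' | python3 drive.py|sed -n '2p;4p'; for i in 1 2 3 4 5 6 7 8; do echo '[{"aperture": 0}]' | python3 drive.py|sed -n '4p';done
```

```text
ee_pos: [0.5004, 0.1011, 0.2143]
wrist_force: [-1.6, 2.9, -0.7]
wrist_force: [-1.1, 3.5, -0.7]
wrist_force: [-1.2, 3.2, -1.1]
wrist_force: [-0.8, 3.9, 0.7]
wrist_force: [-0.5, 3.3, -0.9]
wrist_force: [-0.4, 3.6, 0.1]
wrist_force: [-1.8, 3.1, -0.5]
wrist_force: [-1.2, 3.9, 0.4]
wrist_force: [-0.3, 4.3, -1.0]
```

```bash
echo '[{"pos": [0,0.0003,0.0005],"aperture": 0},{"pos": [0,0.0006,0.001],"aperture": 0},{"pos": [0,0.001,0.002],"aperture": 0},{"pos": [0,0.001,0.002],"aperture": 0}]' | python3 drive.py|sed -n '2p;4p'; for i in 1 2 3 4 5 6 7 8; do echo '[{"aperture": 0}]' | python3 drive.py|sed -n '4p';done
python3 - <<'E'
from h import *
cv2.imwrite("pics/scene7.png",bot.camera("scene"));a=cv2.imread("pics/scene7.png")
cv2.imwrite("pics/m7.png",cv2.resize(a[120:210,150:270],(800,600),interpolation=cv2.INTER_CUBIC))
E
```

```text
ee_pos: [0.5004, 0.1015, 0.212]
wrist_force: [-0.2, -4.7, -1.0]
wrist_force: [0.0, -4.4, -0.7]
wrist_force: [-0.6, -5.7, -0.8]
wrist_force: [0.3, -6.1, -0.5]
wrist_force: [-1.2, -5.9, -1.0]
wrist_force: [-0.0, -6.3, 0.6]
wrist_force: [-0.5, -6.0, 0.1]
wrist_force: [-0.9, -5.5, -0.6]
wrist_force: [0.4, -5.2, -0.8]
```

View pics/m7.png

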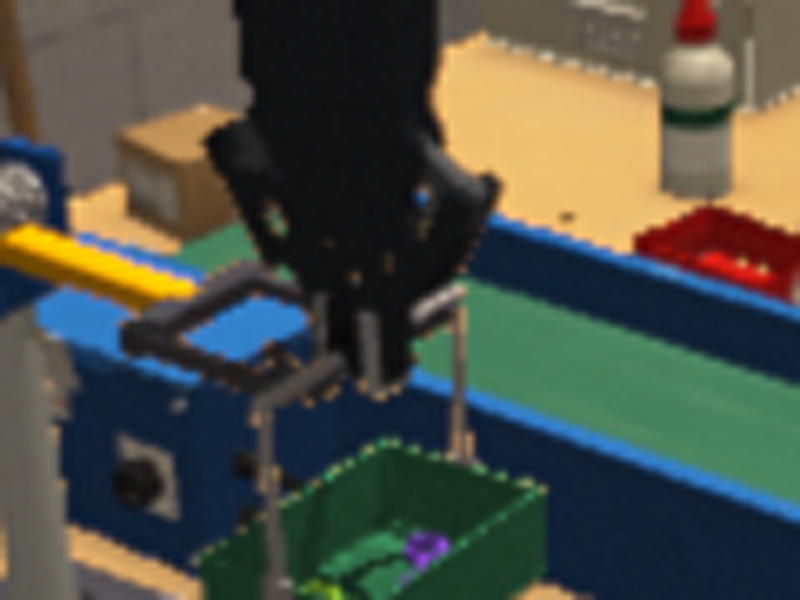

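The arm is visibly sunk, with the bar in both V's at crop (265,395) and (440,300), and the bodies are inside. I'll centre the sideways load before releasing.

```bash
echo '[{"pos": [0,-0.0003,0],"aperture": 0},{"pos": [0,-0.0005,0],"aperture": 0},{"pos": [0,-0.0005,0],"aperture": 0}]' | python3 drive.py 20|sed -n '2p;4p'; for i in 1 2 3 4 5 6 7 8; do echo '[{"aperture": 0}]' | python3 drive.py|sed -n '4p;6p';done
```

```text
ee_pos: [0.5004, 0.1014, 0.2123]
wrist_force: [-0.2, -4.1, -0.6]
wrist_force: [0.5, -4.1, 0.2]
grasp_force: 60.1
wrist_force: [0.3, -5.2, -0.6]
grasp_force: 60.1
wrist_force: [-0.8, -4.8, -0.5]
grasp_force: 60.1
wrist_force: [-0.7, -5.4, -0.5]
grasp_force: 60.1
wrist_force: [0.2, -4.8, -0.4]
grasp_force: 60.1
wrist_force: [-0.4, -4.8, -1.1]
grasp_force: 60.1
wrist_force: [-0.4, -4.2, -0.1]
grasp_force: 60.1
wrist_force: [0.2, -5.2, -1.1]
grasp_force: 60.1
```

```bash
echo '[{"pos": [0,-0.0003,0.001],"aperture": 0},{"pos": [0,-0.0006,0.002],"aperture": 0},{"pos": [0,-0.0006,0.003],"aperture": 0}]' | python3 drive.py|sed -n '2p;4p'; for i in 1 2 3 4 5 6 7 8; do echo '[{"aperture": 0}]' | python3 drive.py|sed -n '4p';done
```

```text
ee_pos: [0.5004, 0.1015, 0.2093]
wrist_force: [-0.5, 1.3, -0.1]
wrist_force: [-1.0, 1.3, -0.1]
wrist_force: [-1.3, 2.2, 0.1]
wrist_force: [-2.0, 2.9, 0.8]
wrist_force: [-0.8, 3.8, 0.4]
wrist_force: [-1.2, 3.9, 0.1]
wrist_force: [-1.5, 5.4, 0.2]
wrist_force: [-1.2, 5.6, 0.3]
wrist_force: [-1.3, 4.3, 0.6]
```

```bash
echo '[{"pos": [0,0.0002,-0.0006],"aperture": 0},{"pos": [0,0.0003,-0.0012],"aperture": 0},{"pos": [0,0.0003,-0.0012],"aperture": 0}]' | python3 drive.py|sed -n '2p;4p'; for i in 1 2 3 4 5 6; do echo '[{"aperture": 0}]' | python3 drive.py|sed -n '4p';done
```

```text
ee_pos: [0.5005, 0.1013, 0.2106]
wrist_force: [-1.5, 3.0, 0.7]
wrist_force: [-1.3, 3.7, 0.7]
wrist_force: [-1.2, 4.0, 0.4]
wrist_force: [-1.5, 4.1, -0.1]
wrist_force: [-1.0, 4.2, 0.5]
wrist_force: [-1.3, 4.3, 0.8]
wrist_force: [-1.2, 4.5, 0.9]
```

```bash
echo '[{"pos": [0,0.0002,-0.0005],"aperture": 0},{"pos": [0,0.0004,-0.001],"aperture": 0},{"pos": [0,0.0004,-0.001],"aperture": 0}]' | python3 drive.py|sed -n '2p;4p'; for i in 1 2 3 4 5 6; do echo '[{"aperture": 0}]' | python3 drive.py|sed -n '4p';done
```

```text
ee_pos: [0.5004, 0.1013, 0.2115]
wrist_force: [-1.2, 0.8, 0.1]
wrist_force: [-0.9, 0.1, -0.3]
wrist_force: [-0.2, -1.1, 0.8]
wrist_force: [-1.1, -1.4, -0.5]
wrist_force: [-1.0, -2.3, 0.4]
wrist_force: [-0.2, -2.4, -0.4]
wrist_force: [-0.6, -3.4, -0.6]
```

The load is balanced, with Fz ≈ 0. Releasing.

```bash
echo '[{"aperture": 0.045},{"aperture": 0.045},{"aperture": 0.045},{"aperture": 0.045},{"aperture": 0.045}]' | python3 drive.py; echo '[{"aperture": 0.045},{"aperture": 0.045},{"aperture": 0.045},{"aperture": 0.045},{"aperture": 0.045}]' | python3 drive.py
python3 - <<'E'
from h import *
cv2.imwrite("pics/scene8.png",bot.camera("scene"));a=cv2.imread("pics/scene8.png")
cv2.imwrite("pics/m8.png",cv2.resize(a[120:210,150:270],(800,600),interpolation=cv2.INTER_CUBIC))
E
```

```text
time: 20.27
ee_pos: [0.5005, 0.1018, 0.2116]
tcp_rot: [180.0, 0.0, -175.6]
wrist_force: [0.1, -0.5, -0.1]
opening: 0.0452
grasp_force: 0.0
time: 20.68
ee_pos: [0.5004, 0.1017, 0.2115]
tcp_rot: [180.0, -0.0, -175.6]
wrist_force: [0.6, 0.5, 0.9]
opening: 0.0448
grasp_force: 0.0
```

View pics/m8.png

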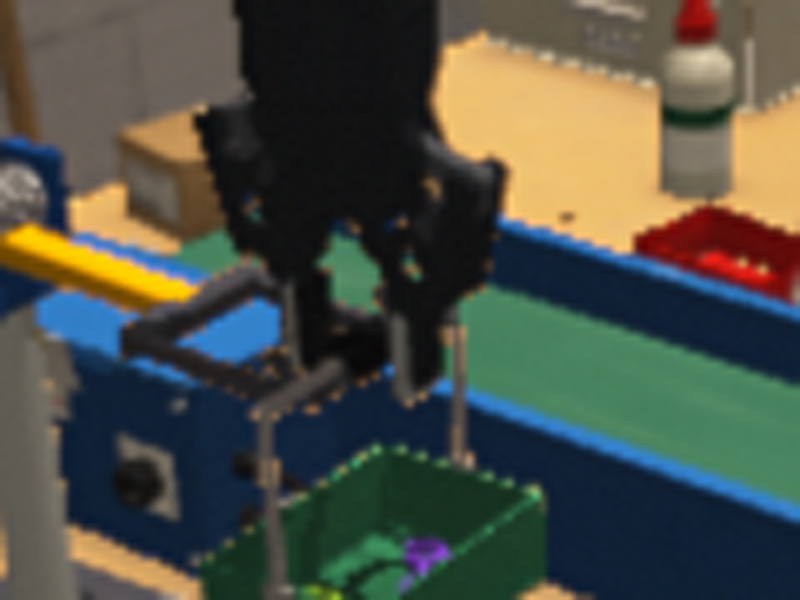

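The fingers are open around the grip block and the arm and basket have not moved. I'll retreat upward, let it settle, and check.

```bash
echo '[{"pos": [0,0,-0.005],"aperture": 0.045},{"pos": [0,0,-0.015],"aperture": 0.045},{"pos": [0,0,-0.03],"aperture": 0.045},{"pos": [0,0,-0.05],"aperture": 0.045},{"pos": [0,0,-0.07],"aperture": 0.045}]' | python3 drive.py|sed -n '2p;4p'; echo '[{"pos": [0,0,-0.02],"aperture": 0.045},{"pos": [0,0,-0.04],"aperture": 0.045},{"pos": [0,0,-0.06],"aperture": 0.045},{"pos": [0,0,-0.06],"aperture": 0.045},{"pos": [0,0,-0.06],"aperture": 0.045}]' | python3 drive.py|sed -n '2p;4p';for i in 1 2 3 4; do echo '[{"aperture": 0.045},{"aperture": 0.045},{"aperture": 0.045},{"aperture": 0.045},{"aperture": 0.045}]' | python3 drive.py >/dev/null;done
python3 - <<'E'
from h import *
a=bot.camera("scene");p=cv2.imread("pics/scene8.png")
cv2.imwrite("pics/scene9.png",a)
cv2.imwrite("pics/m9.png",cv2.resize(a[110:290,130:330],(660,594),interpolation=cv2.INTER_CUBIC))
E
```

```text
ee_pos: [0.5002, 0.1017, 0.2831]
wrist_force: [0.9, 0.4, -0.2]
ee_pos: [0.5008, 0.1018, 0.3431]
wrist_force: [0.3, -0.2, -0.5]
```

View pics/m9.png

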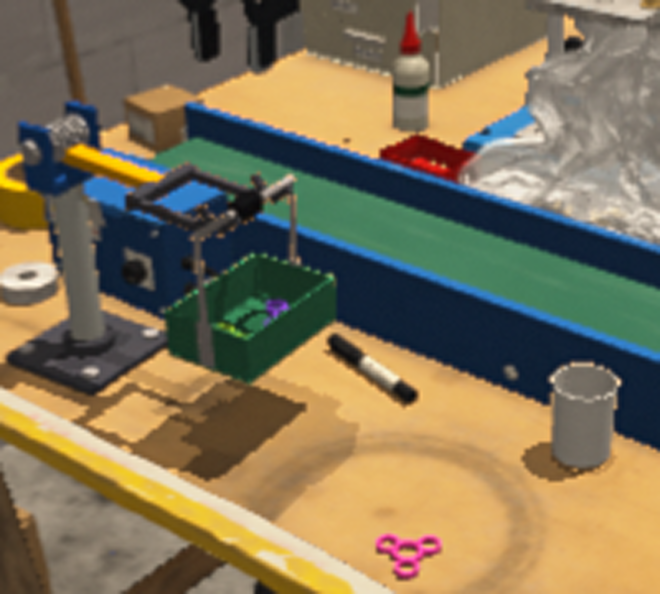

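The basket hangs level in both cradles, with the grip at crop (245,207) midway between them. The gripper is clear, and the cup, marker and pink body are undisturbed. Handing in.

```bash
python3 -c "
from workcell import bot
print(bot.job_done())"
```

```text
the job is handed in; nothing more can be done
None
```

I hung the basket on the balancer fork, with the bar in both cradles and both spinner bodies inside, and handed the job in; the hand-in returned no verdict.

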